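# Set a bottle of buffer stirring at the taped speed

## Task

Get the buffer stirring: stand the amber bottle with the orange cap upright in the middle of the magnetic stirrer's square white plate, setting it down without dropping it, and let go. Then turn the stirrer's speed knob clockwise until its white pointer line points at the strip of green tape stuck on the scale, and let go of it. Leave the other bottle, the jar and the tip box where they stand.

Things in the scene. Friction and masses are not known exactly. Their poses are not given: they have to be found in the camera images.
- buffer_center (a point): centre (half-way up, 71 mm above its foot) of the amber glass screw-cap bottle with the orange cap, loose, about 0.35 to 0.6 kg: body 70 mm across up to 78 mm, then a shoulder narrowing to a 39 mm neck; round cap 54 mm across and 26 mm high, from 116 to 142 mm above the foot. z runs up the bottle. It stands on the bench (z = 0)
- buffer_cap (a point): centre of that bottle's orange cap, on its axis, 129 mm above its foot: the place to grip it
- plate_center (a point): centre of the top surface of the stirrer's white plate, 180 x 180 x 8 mm, 102 mm above the bench, level, with printed centring rings of 20, 45 and 70 mm radius. x points from the control deck to the plate, z up. The stirrer is fixed, 330 x 220 mm; its sloping control deck is on the robot's side
- dial_center (a point): fixed point on the stirrer's control deck, on the knob's axis, at the deck's surface; about 168 mm in front of the plate's centre and 25 mm to the right of it. z is the knob's axis, pointing out of the deck and leaning 0.21 rad (12 degrees) from upright towards the front; x points up the slope towards the plate, y to the left
- speed_knob (a joint): dial reading of the black speed knob (rad), 0 at the low end stop to 4.71 at the high one; it grows clockwise as seen from above. At reading q the pointer's direction, counted anticlockwise from the dial's x axis, is 2.356 - q. Stiff with friction (about 0.05 N m), stays where it is left. No detents, no spring
- knob_grip (a point): the place to grip the knob: middle of its upright grip bar, on the axis, 23.5 mm out from the deck. The bar is 66 mm long along the pointer (this point's x axis), 18 mm thick (y) and stands from 10 to 37 mm out from the deck on a round skirt of 74 mm diameter, whose top is 11 mm out from the deck; z is the knob's axis
- pointer (a point): tip of the pointer: the point at the deck's surface 40 mm from the knob's axis to which the white line on the grip bar points; it turns with the knob
- tape (a joint): dial reading (rad, same scale as speed_knob) at which the green tape is stuck; fixed during a run, always higher than the knob's reading at the start
- tape_mark (a point): middle of the inner end of the green tape (12 mm wide, 23 mm long, radial), 40 mm from the knob's axis at the deck's surface: where the pointer's tip must come to
- spare_center (a point): bystander: centre of a clear bottle with a black cap, same shape and size as the amber one, 71 mm above its foot
- jar_center (a point): bystander: centre of a white jar with a blue lid, 68 mm across, 97 mm tall, 48.5 mm above its foot
- tipbox_center (a point): bystander: centre of a blue and white pipette tip box, 122 x 84 x 62 mm, 31 mm above its foot

How it is judged:
By the outcome, as a careful person would: the job done as asked, in the order asked, and still so for the second after the job is handed in, with the robot touching nothing.
It also fails if it takes over 72 s, if anything falls off the work surface, if the arm or the gripper's body presses on something with over 40 N, if the wrist force passes 120 N, or if a joint passes its speed limit or range.

## Robot

A 6-joint arm with a two-finger parallel gripper is mounted at the origin on the work surface. World frame = base frame: x ahead of the robot, y to its left, z up, the work surface at z = 0. Lengths are in m, angles in rad, forces in N, time in s.
With the tool pointing down it reaches from about 0.375 to 0.9 m from the base axis. Payload 3.1 kg.
Tool frame: the origin (TCP) lies between the finger pads; the fingertips stand 22 mm ahead of it and the grasp point (between the pads) lies 3 mm ahead of it; z points along the fingers, y is the direction in which the jaws open and shut (so a half turn about z gives the same grasp; the last joint's range is limited). The gripper opens to 87 mm and grips with 3 to 60 N. Pads are 19 mm wide; open, the fingers measure 117 mm over their backs; the gripper's body (75 mm by 190 mm) begins 51 mm behind the grasp point.
Start: joints at [-1.454, 0.527, 1.433, -0, 1.181, -0.178], TCP at [0.182, -0.598, 0.245] pointing down, gripper open.
Joint ranges: [-3.08, 3.08], [-0.75, 2.2], [0.22, 2.44], [-1.43, 4.57], [0, 2.65], [-2.85, 2.85]. Speed limits (rad/s): [2.79, 2.79, 3.14, 3.14, 3.14, 3.14].

## Interface

Orientations are given as a unit quaternion [x, y, z, w].
In Python, from rig import get_obs, camera, get_calibration, hand_in, search_frame gives the robot as it stands.
- The arm moves only by the shell command python3 -m jog 'ROWS' [FORCE]. ROWS is JSON, a list of rows, each an object with "grip": the closure in counts, from 0 (fully open) to 255 (shut); "travel": the shift along the world's x, y, z in cm, a list of three; "twist": the turn about the world's z in degrees. A call has 1 to 8 rows; each row shifts and turns the commanded pose from where the row before left it; what a row does not reach is not made up. A row lasts 1/10 s, in which the tool goes at most 50 mm and 8.59 degrees, less where a joint would pass 70% of its speed; a pose out of reach is approached as far as the arm can. A call is refused whole if a number of a shift passes 5 or a number of a turn 8.59, either way. A call with a gripper value outside its range is refused whole. The fingers move at their own pace and stop on an object; FORCE is the grip in N (left out, the last holds). Time passes only in rows, so rows that do not move let the fingers close. It gives the time, the measured TCP pose, the force and the opening at its end, in the units of the state.
- get_obs(): the state, without advancing time (a new reading comes with each control period).
- camera(name): name is "side" or "top"; returns the picture (400x640x3 uint8, red, green, blue); there is no depth.
- get_calibration(name): a dict with "fx", "fy", "cx", "cy" (pixels), "R" (3x3) and "t" (3): a world point X has camera coordinates R X + t. Camera axes: x right, y down, z forward; pixel columns grow to the right and rows downward; lengths in m; the calibration is good to about 2 mm. A picture is of the moment at which its call begins. get_calibration takes no time and is no camera call.
- hand_in(): hands the job in, once; it reports no verdict.
Trained networks look in the newest picture that a camera, given by its name, has taken for a name from the list of things; names that differ only in an ending like _2 or _b are one class to them, and where a whole thing is asked for, a point or a joint stands for the part that bears it (a point fixed in the world has none). Each returns a list of dicts, best first, with "p" (0 to 1); they miss things now and then, are a little off and sometimes report something else, mostly with a low value. They report only what shows in the picture. A call takes as long as a camera call.
- search_frame(target, camera): "at" ([x, y, z] in m, in world coordinates, good to about 4 mm: the middle of the surface that is visible of it).
The state is a dict: "time": time; "q": joint angles; "joint_velocities": joint speeds; "joint_torque": joint torques, N m; "position": TCP position; "tool_rot": TCP orientation; "ft_force": force on the tool from outside, world axes, zero at the start; "moment": the same for the moment, N m; "grip_width": finger opening in m.
Only numpy, scipy, OpenCV 4.12 (cv2) and the standard library are available. Lean on these libraries where they do the work, as an engineer would, in place of code of your own. Each camera call takes 0.05 s, during which the arm holds its last target. There are 200 camera calls.

## Working session

There is one attempt and no reset: what is moved stays moved. The work goes in short steps, Python scripts to look and compute and a shell command to move; the robot and the scene stay as the last step left them, time stands still between calls to the robot, and variables do not carry over. Pictures are saved under pics/ and viewed, about 8 in all and at most 12, crops included, and the job is handed in when it is done.

```bash
mkdir -p pics
python3 - <<'E'
from rig import *
import cv2,numpy as np
ims=[camera(n) for n in("side","top")]
for n,i in zip(("side","top"),ims): cv2.imwrite(f"pics/{n}0.png",i[...,::-1])
for t in["buffer_cap","buffer_center","plate_center","dial_center","knob_grip","pointer","tape_mark","spare_center","jar_center","tipbox_center"]:
  for c in("side","top"):
    print(t,c,[(np.round(d["at"],3).tolist(),round(d["p"],2)) for d in search_frame(t,c)[:2]])
o=get_obs();print({k:np.round(v,3).tolist() for k,v in o.items()})
for c in("side","top"):
  k=get_calibration(c);R=np.array(k["R"]);print(c,k["fx"],-R.T@np.array(k["t"]),R[2])
E
```

```text
buffer_cap side [([0.611, 0.343, 0.098], 0.81)]
buffer_cap top [([0.616, 0.314, 0.13], 0.91), ([0.696, -0.35, 0.06], 0.68)]
buffer_center side [([0.61, 0.344, 0.105], 0.85)]
buffer_center top [([0.616, 0.312, 0.131], 0.86)]
plate_center side [([0.597, -0.015, 0.081], 0.87)]
plate_center top [([0.602, -0.061, 0.088], 0.82)]
dial_center side [([0.505, -0.059, 0.076], 0.6)]
dial_center top [([0.506, -0.067, 0.074], 0.75)]
knob_grip side [([0.507, -0.078, 0.083], 0.71), ([0.599, -0.018, 0.081], 0.45)]
knob_grip top [([0.51, -0.094, 0.082], 0.91)]
pointer side [([0.503, -0.081, 0.087], 0.72)]
pointer top [([0.506, -0.09, 0.083], 0.78)]
tape_mark side []
tape_mark top [([0.559, -0.092, 0.087], 0.56)]
spare_center side [([0.462, 0.313, 0.098], 0.57)]
spare_center top [([0.462, 0.282, 0.139], 0.57)]
jar_center side [([0.468, -0.301, 0.069], 0.56)]
jar_center top [([0.503, -0.066, 0.075], 0.74), ([0.467, -0.315, 0.098], 0.64)]
tipbox_center side [([0.693, -0.327, 0.055], 0.76)]
tipbox_center top [([0.697, -0.348, 0.062], 0.83), ([0.616, 0.313, 0.129], 0.53)]
{'time': 1.1, 'q': [-1.454, 0.528, 1.433, -0.0, 1.181, -0.178], 'joint_velocities': [0.001, 0.001, 0.0, -0.0, -0.0, -0.001], 'joint_torque': [0.0, -44.002, -17.698, 0.064, 0.05, 0.0], 'position': [0.182, -0.598, 0.245], 'tool_rot': [0.989, 0.147, -0.0, -0.0], 'ft_force': [0.606, 0.577, 0.428], 'moment': [0.032, -0.031, 0.01], 'grip_width': 0.087}
side 369.6953771963295 [0.45255068 0.62335982 0.88444567] [ 0.10110262 -0.63793465 -0.76342494]
top 488.86933135565187 [ 0.45250448 -0.00439737  1.43060851] [ 0.07264226 -0.01308883 -0.99727217]
```

View pics/top0.png

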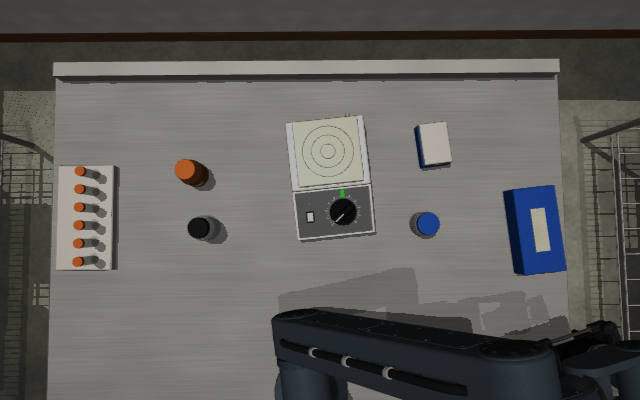

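View pics/side0.png

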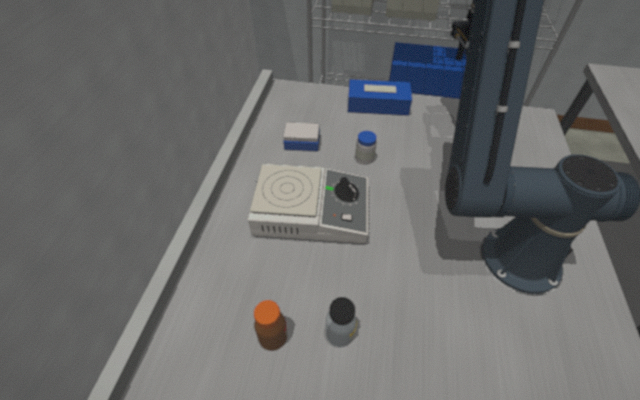

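Top: amber cap (185,170), ring centre about (328,151), knob (343,212), tape (342,193), pointer to the lower left. Side: cap (267,308), rings (287,188), knob (347,186). Next I'll enlarge the stirrer in both views.

```bash
cat > h.py <<'E'
import cv2,numpy as np
from rig import *
def P(c):
    k=get_calibration(c);K=np.array([[k["fx"],0,k["cx"]],[0,k["fy"],k["cy"]],[0,0,1]])
    return K@np.c_[np.array(k["R"]),np.array(k["t"])]
def tri(top,side):
    X=cv2.triangulatePoints(P("top"),P("side"),np.float64(top)[:,None],np.float64(side)[:,None])[:,0];X=X[:3]/X[3]
    r=[np.round(proj(c,X)-u,1).tolist() for c,u in(("top",top),("side",side))];return np.round(X,4),r
def proj(c,X):
    p=P(c)@np.r_[X,1];return p[:2]/p[2]
def onplane(c,u,n,d):   # point on plane n.X=d
    M=P(c);A=np.r_[M[:2,:3]-np.outer(u,M[2,:3]),[n]];b=np.r_[np.array(u)*M[2,3]-M[:2,3],d];return np.linalg.solve(A,b)
def grn(im):
    h=cv2.cvtColor(im,cv2.COLOR_RGB2HSV);m=cv2.inRange(h,(45,120,80),(80,255,255));v,u=np.nonzero(m);return (u.mean(),v.mean(),len(u)) if len(u) else None
E
python3 - <<'E'
from h import *
t=cv2.imread("pics/top0.png");s=cv2.imread("pics/side0.png")
a=cv2.resize(t[110:245,280:385],None,fx=4,fy=4,interpolation=cv2.INTER_CUBIC)
b=cv2.resize(s[155:250,245:375],None,fx=3,fy=3,interpolation=cv2.INTER_CUBIC)
c=cv2.resize(s[290:355,245:300],None,fx=3,fy=3,interpolation=cv2.INTER_CUBIC)
o=np.zeros((560,800,3),np.uint8);o[:540,:420]=a;o[:285,410:800]=b;o[300:495,430:595]=c
d=cv2.resize(t[150:192,165:215],None,fx=4,fy=4,interpolation=cv2.INTER_CUBIC);o[300:468,600:800]=d
cv2.imwrite("pics/crop0.png",o)
print(grn(t[...,::-1]),grn(s[...,::-1]))
E
```

```text
(np.float64(341.95454545454544), np.float64(192.9090909090909), 44) (np.float64(329.0), np.float64(187.8421052631579), 19)
```

View pics/crop0.png

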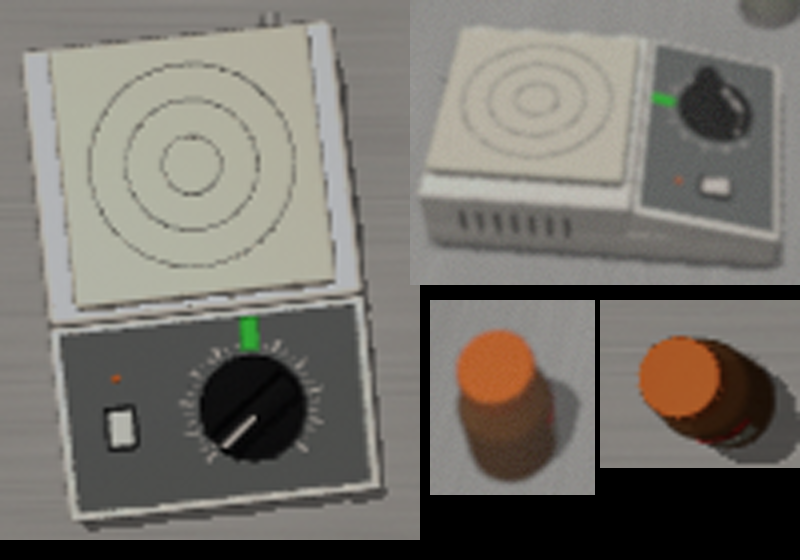

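```bash
cat >> h.py <<'E'
def dial(u,ax,c="top",off=0.,C=None):  # direction angle of pixel rel. dial centre C on plane parallel to deck, off above
    pass
E
python3 - <<'E'
from h import *
plate,r=tri((327.5,151.0),(287.3,187.3));print("plate",plate,r)
print("plate@.102",[onplane(c,u,[0,0,1],.102).round(4) for c,u in(("top",(327.5,151.0)),("side",(287.3,187.3)))])
cap,r=tri((184.4,168.9),(266.3,311.7));print("captop",cap,r)
# yaw of stirrer from plate edges (top crop): left edge (50,50)->(76,305), right (308,25)->(335,280)
f=lambda p,z:onplane("top",((p[0]+.5)/4-.5+280,(p[1]+.5)/4-.5+110),[0,0,1],z)
for a,b in(((76,305),(50,50)),((335,280),(308,25))):
    d=f(b,.102)-f(a,.102);print("yaw",np.arctan2(d[1],d[0]),np.linalg.norm(d))
for a,b in(((308,25),(50,50)),((335,280),(76,305))):
    d=f(b,.102)-f(a,.102);print("yaw",np.arctan2(-d[0],d[1]),np.linalg.norm(d))
print("knob tri",tri((342.9,211.4),(347.,188)), "tape",tri((341.95,192.9),(329,187.84)))
E
```

```text
plate [ 0.6705 -0.0541  0.1029] [[0.0, 0.2], [-0.4, -0.1]]
plate@.102 [array([ 0.6712, -0.054 ,  0.102 ]), array([ 0.6696, -0.0549,  0.102 ])]
captop [0.6204 0.3273 0.1395] [[0.0, 0.2], [-0.5, -0.1]]
yaw 0.09172342070628385 0.1771948082557704
yaw 0.08610932552506359 0.17771654083839006
yaw 0.08868405992704272 0.17881568960450045
yaw 0.08574872222293174 0.17782032516509583
knob tri (array([ 0.5045, -0.0945,  0.0897]), [[0.0, 0.3], [-0.6, -0.1]]) tape (array([ 0.5564, -0.0933,  0.0811]), [[0.0, 0.2], [-0.4, -0.1]])
```

```bash
R='{"grip":0,"travel":[1.82,3.85,0],"twist":0}'
python3 -m jog '[{"grip":0,"travel":[1.8,3.8,0],"twist":0},{"grip":0,"travel":[1.8,3.8,0],"twist":0},{"grip":0,"travel":[1.8,3.8,0],"twist":0},{"grip":0,"travel":[1.8,3.8,0],"twist":0},{"grip":0,"travel":[1.8,3.8,0],"twist":0},{"grip":0,"travel":[1.8,3.8,0],"twist":0},{"grip":0,"travel":[1.8,3.8,0],"twist":0},{"grip":0,"travel":[1.8,3.8,0],"twist":0}]'
python3 -m jog '[{"grip":0,"travel":[1.8,3.8,0],"twist":0},{"grip":0,"travel":[1.8,3.8,0],"twist":0},{"grip":0,"travel":[1.8,3.8,0],"twist":0},{"grip":0,"travel":[1.8,3.8,0],"twist":0},{"grip":0,"travel":[1.8,3.8,0],"twist":0},{"grip":0,"travel":[1.8,3.8,0],"twist":0},{"grip":0,"travel":[1.8,3.8,0],"twist":0},{"grip":0,"travel":[1.8,3.8,0],"twist":0}]'
python3 -m jog '[{"grip":0,"travel":[1.8,3.8,0],"twist":0},{"grip":0,"travel":[1.8,3.8,0],"twist":0},{"grip":0,"travel":[1.8,3.8,0],"twist":0},{"grip":0,"travel":[1.8,3.8,0],"twist":0},{"grip":0,"travel":[1.8,3.8,0],"twist":0},{"grip":0,"travel":[1.8,3.8,0],"twist":0},{"grip":0,"travel":[0,0,0],"twist":0},{"grip":0,"travel":[0,0,0],"twist":0}]'
```

```text
time: 1.9
position: [0.3261, -0.2926, 0.2448]
tool_rot: [0.989, 0.147, 0.0, 0.0]
ft_force: [0.4, -0.3, 0.9]
grip_width: 0.0869
time: 2.7
position: [0.4703, 0.0117, 0.2449]
tool_rot: [0.989, 0.147, 0.0, 0.0]
ft_force: [0.4, -1.2, 0.8]
grip_width: 0.0866
time: 3.5
position: [0.5773, 0.2387, 0.2441]
tool_rot: [0.989, 0.148, -0.0, 0.0]
ft_force: [-0.4, 0.3, 0.1]
grip_width: 0.0869
```

```bash
python3 -m jog '[{"grip":0,"travel":[2.1,4.4,0],"twist":0},{"grip":0,"travel":[2.2,4.4,0],"twist":0},{"grip":0,"travel":[0,0,-3],"twist":0},{"grip":0,"travel":[0,0,-2.5],"twist":0},{"grip":0,"travel":[0,0,-2],"twist":0},{"grip":0,"travel":[0,0,-2],"twist":0},{"grip":0,"travel":[0,0,-1.5],"twist":0},{"grip":0,"travel":[0,0,0],"twist":0}]'
python3 - <<'E'
from h import *
ims={n:camera(n) for n in("side","top")}
o=np.zeros((400,800,3),np.uint8)
o[:,:400]=cv2.resize(ims["side"][260:360,220:320],(400,400));o[:,400:]=cv2.resize(ims["top"][120:220,140:240],(400,400))
cv2.imwrite("pics/g1.png",o[...,::-1])
E
```

```text
time: 4.3
position: [0.6188, 0.3241, 0.132]
tool_rot: [0.989, 0.146, -0.003, 0.001]
ft_force: [-0.0, 0.1, 0.0]
grip_width: 0.0877
```

View pics/g1.png

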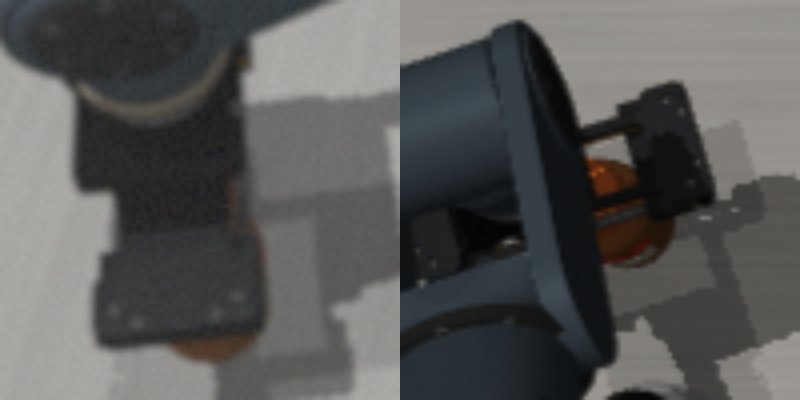

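The fingers straddle the bottle, seen at about (600,200) in the right-hand crop, with no contact force. I'll close and lift a little.

```bash
python3 -m jog '[{"grip":255,"travel":[0,0,0],"twist":0},{"grip":255,"travel":[0,0,0],"twist":0},{"grip":255,"travel":[0,0,0],"twist":0},{"grip":255,"travel":[0,0,0],"twist":0},{"grip":255,"travel":[0,0,0],"twist":0},{"grip":255,"travel":[0,0,0],"twist":0},{"grip":255,"travel":[0,0,0],"twist":0},{"grip":255,"travel":[0,0,0],"twist":0}]' 35
python3 -m jog '[{"grip":255,"travel":[0,0,0],"twist":0},{"grip":255,"travel":[0,0,0.5],"twist":0},{"grip":255,"travel":[0,0,1],"twist":0},{"grip":255,"travel":[0,0,2],"twist":0},{"grip":255,"travel":[0,0,3],"twist":0},{"grip":255,"travel":[0,0,3],"twist":0},{"grip":255,"travel":[0,0,3],"twist":0},{"grip":255,"travel":[0,0,2],"twist":0}]'
```

```text
time: 5.2
position: [0.6207, 0.3265, 0.1349]
tool_rot: [0.989, 0.147, 0.0, -0.0]
ft_force: [-1.3, 1.6, 1.9]
grip_width: 0.0533
time: 6.0
position: [0.6211, 0.3256, 0.282]
tool_rot: [0.989, 0.147, 0.001, 0.0]
ft_force: [0.7, -0.4, -4.4]
grip_width: 0.0534
```

```bash
python3 -m jog '[{"grip":255,"travel":[0.2,-1.5,0],"twist":0},{"grip":255,"travel":[0.4,-3,0],"twist":0},{"grip":255,"travel":[0.4,-3,0],"twist":0},{"grip":255,"travel":[0.4,-3,0],"twist":0},{"grip":255,"travel":[0.4,-3,0],"twist":0},{"grip":255,"travel":[0.4,-3,0],"twist":0},{"grip":255,"travel":[0.4,-3,0],"twist":0},{"grip":255,"travel":[0.4,-3,0],"twist":0}]'
python3 -m jog '[{"grip":255,"travel":[0.4,-3,0],"twist":0},{"grip":255,"travel":[0.4,-3,0],"twist":0},{"grip":255,"travel":[0.4,-3,0],"twist":0},{"grip":255,"travel":[0.4,-3,0],"twist":0},{"grip":255,"travel":[0.3,-2.4,0],"twist":0},{"grip":255,"travel":[0.05,-1.1,0],"twist":0},{"grip":255,"travel":[0,0,0],"twist":0},{"grip":255,"travel":[0,0,0],"twist":0}]'
python3 - <<'E'
from h import *
ims={n:camera(n) for n in("side","top")}
print(get_obs()["position"])
o=np.zeros((400,800,3),np.uint8)
o[:,:400]=cv2.resize(ims["side"][110:260,235:385],(400,400));o[:,400:]=cv2.resize(ims["top"][80:230,255:405],(400,400))
cv2.imwrite("pics/g2.png",o[...,::-1])
E
```

```text
time: 6.8
position: [0.6492, 0.0981, 0.2773]
tool_rot: [0.989, 0.147, -0.002, 0.0]
ft_force: [0.4, 0.4, -3.6]
grip_width: 0.053
time: 7.6
position: [0.6692, -0.0534, 0.2786]
tool_rot: [0.989, 0.147, -0.001, -0.001]
ft_force: [0.0, -0.0, -4.2]
grip_width: 0.0532
[ 0.66959802 -0.05252742  0.27916728]
```

View pics/g2.png

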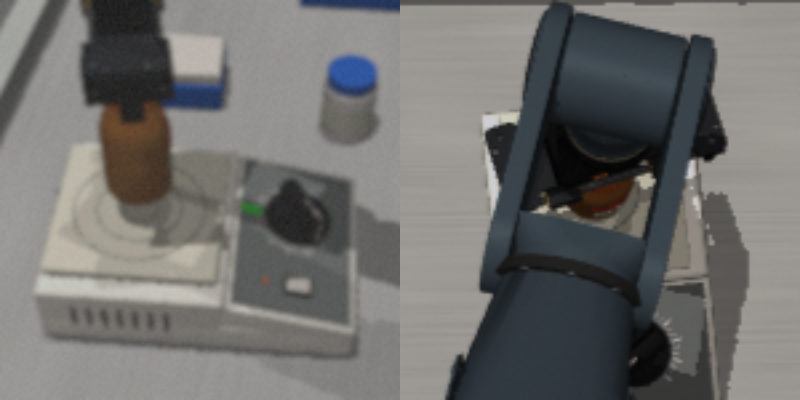

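Run:
```python
from h import *
p=get_obs()["position"]
for h in(0,.078):
  c=np.array([proj("side",[p[0]+.035*np.cos(a),p[1]+.035*np.sin(a),p[2]-.135+h]) for a in np.linspace(0,6.28,60)])
  c=((c-[235,110]+.5)/150*400-.5);print(h,"L",c[:,0].min(),"R",c[:,0].max(),"T",c[:,1].min(),"B",c[:,1].max())
print(p, (proj("side",[*p[:2],.102])-[235,110])/150*400)
```

```text
0 L 103.13628661970886 R 171.06972501034898 T 157.18185258240527 B 206.35536207705937
0.078 L 95.60392563466773 R 167.78087594349108 T 101.6167651818715 B 151.23690524993012
[ 0.66959802 -0.05252742  0.27916728] [138.99519703 207.7312516 ]
```

```bash
python3 -m jog '[{"grip":255,"travel":[0.25,-0.2,0],"twist":0},{"grip":255,"travel":[0,0,-1],"twist":0},{"grip":255,"travel":[0,0,-1],"twist":0},{"grip":255,"travel":[0,0,-0.8],"twist":0},{"grip":255,"travel":[0,0,-0.5],"twist":0},{"grip":255,"travel":[0,0,-0.4],"twist":0},{"grip":255,"travel":[0,0,0],"twist":0},{"grip":255,"travel":[0,0,0],"twist":0}]'
python3 -m jog '[{"grip":255,"travel":[0,0,-0.2],"twist":0},{"grip":255,"travel":[0,0,-0.1],"twist":0},{"grip":255,"travel":[0,0,0],"twist":0}]'
python3 -m jog '[{"grip":255,"travel":[0,0,-0.1],"twist":0},{"grip":255,"travel":[0,0,0],"twist":0},{"grip":255,"travel":[0,0,0],"twist":0}]'
```

```text
time: 8.5
position: [0.6728, -0.0561, 0.2427]
tool_rot: [0.989, 0.147, 0.0, 0.0]
ft_force: [0.1, 0.9, -3.4]
grip_width: 0.053
time: 8.8
position: [0.6725, -0.056, 0.2396]
tool_rot: [0.989, 0.147, -0.0, -0.0]
ft_force: [-0.4, 1.0, -3.4]
grip_width: 0.0531
time: 9.1
position: [0.6726, -0.056, 0.2385]
tool_rot: [0.989, 0.147, -0.0, -0.0]
ft_force: [-0.2, -0.7, -3.9]
grip_width: 0.0531
```

```bash
for i in 1; do python3 -m jog '[{"grip":255,"travel":[0,0,-0.1],"twist":0},{"grip":255,"travel":[0,0,0],"twist":0},{"grip":255,"travel":[0,0,0],"twist":0}]'; done
python3 -m jog '[{"grip":255,"travel":[0,0,-0.05],"twist":0},{"grip":255,"travel":[0,0,0],"twist":0},{"grip":255,"travel":[0,0,0],"twist":0}]'
```

```text
time: 9.4
position: [0.6726, -0.056, 0.2375]
tool_rot: [0.989, 0.147, -0.0, -0.0]
ft_force: [0.4, -0.1, -4.9]
grip_width: 0.0532
time: 9.7
position: [0.6726, -0.056, 0.2371]
tool_rot: [0.989, 0.147, -0.0, -0.0]
ft_force: [0.1, -0.1, -3.9]
grip_width: 0.0533
```

```bash
python3 -m jog '[{"grip":255,"travel":[0,0,-0.05],"twist":0},{"grip":255,"travel":[0,0,0],"twist":0},{"grip":255,"travel":[0,0,0],"twist":0}]'
python3 -m jog '[{"grip":255,"travel":[0,0,-0.05],"twist":0},{"grip":255,"travel":[0,0,0],"twist":0},{"grip":255,"travel":[0,0,0],"twist":0}]'
```

```text
time: 10.0
position: [0.6728, -0.056, 0.2369]
tool_rot: [0.989, 0.147, 0.0, 0.0]
ft_force: [0.5, 0.8, -2.4]
grip_width: 0.0534
time: 10.3
position: [0.6729, -0.0559, 0.2369]
tool_rot: [0.989, 0.147, 0.001, 0.0]
ft_force: [-1.4, 1.0, 2.7]
grip_width: 0.0534
```

Contact: the weight has shifted onto the plate. Now I'll open and back straight up.

```bash
python3 -m jog '[{"grip":0,"travel":[0,0,0],"twist":0},{"grip":0,"travel":[0,0,0],"twist":0},{"grip":0,"travel":[0,0,0],"twist":0},{"grip":0,"travel":[0,0,0],"twist":0},{"grip":0,"travel":[0,0,0],"twist":0},{"grip":0,"travel":[0,0,0],"twist":0},{"grip":0,"travel":[0,0,0],"twist":0},{"grip":0,"travel":[0,0,0.5],"twist":0}]' 
python3 -m jog '[{"grip":0,"travel":[0,0,1],"twist":0},{"grip":0,"travel":[0,0,1.5],"twist":0},{"grip":0,"travel":[0,0,2],"twist":0},{"grip":0,"travel":[0,0,3],"twist":0},{"grip":0,"travel":[0,0,2],"twist":0},{"grip":0,"travel":[-4,-0.7,0],"twist":8.5},{"grip":0,"travel":[-4,-0.7,0],"twist":8.5},{"grip":0,"travel":[-4,-0.7,0],"twist":8.5}]' 
python3 -m jog '[{"grip":0,"travel":[-4,-0.7,0],"twist":8.5},{"grip":0,"travel":[-4,-0.7,0],"twist":8.5},{"grip":0,"travel":[-4,-0.7,0],"twist":8.5},{"grip":0,"travel":[0,0,0],"twist":8.5},{"grip":0,"travel":[0,0,0],"twist":8.5},{"grip":0,"travel":[0,0,0],"twist":8.5},{"grip":0,"travel":[0,0,0],"twist":8.5},{"grip":0,"travel":[0,0,0],"twist":8.5}]'
python3 - <<'E'
from h import *
ims={n:camera(n) for n in("side","top")}
print(get_obs()["position"])
o=np.zeros((400,800,3),np.uint8)
o[:,:400]=cv2.resize(ims["side"][110:260,235:385],(400,400));o[:,400:]=cv2.resize(ims["top"][80:230,255:405],(400,400))
cv2.imwrite("pics/g3.png",o[...,::-1])
p=[.6705,-.0541,.102]
for h in(0,.078):
  c=np.array([proj("side",[p[0]+.035*np.cos(a),p[1]+.035*np.sin(a),p[2]+h]) for a in np.linspace(0,6.28,60)])
  c=((c-[235,110]+.5)/150*400-.5);print(h,"L",c[:,0].min(),"R",c[:,0].max(),"T",c[:,1].min(),"B",c[:,1].max())
E
```

```text
time: 11.1
position: [0.6721, -0.0559, 0.2404]
tool_rot: [0.989, 0.147, -0.001, -0.0]
ft_force: [-0.4, 0.6, -0.1]
grip_width: 0.0864
time: 11.9
position: [0.5516, -0.0772, 0.3372]
tool_rot: [0.931, 0.365, 0.001, 0.001]
ft_force: [0.3, -1.7, -0.4]
grip_width: 0.0868
time: 12.7
position: [0.4329, -0.0982, 0.3372]
tool_rot: [0.568, 0.823, 0.0, 0.001]
ft_force: [0.9, 0.6, 0.0]
grip_width: 0.0872
[ 0.43285804 -0.09813094  0.33704046]
0 L 106.40898281124966 R 172.18555490849894 T 183.50889258990028 B 232.24810877711508
0.078 L 99.33207381243089 R 169.07360929924153 T 131.31186807217279 B 180.61132314603796
```

View pics/g3.png

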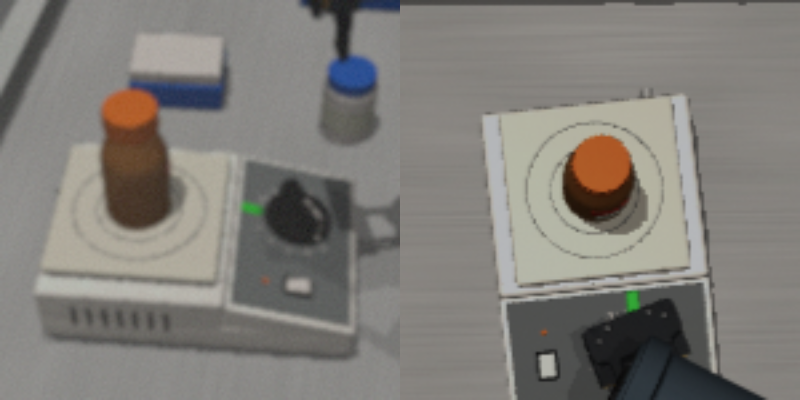

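The bottle stands upright, within about 3 mm of the ring centre (side crop foot (138,225), top crop cap (602,163)). Next, the dial geometry.

```bash
cat >> h.py <<'E'
YAW=.088;ex=np.array([np.cos(YAW)*np.cos(.21),np.sin(YAW)*np.cos(.21),np.sin(.21)]);ey=np.array([-np.sin(YAW),np.cos(YAW),0]);ez=np.cross(ex,ey)
def ondeck(u,D,off=0.,c="top"):
    q=onplane(c,u,ez,ez@D+off)-D;return np.array([q@ex,q@ey])
E
python3 - <<'E'
from h import *
f=lambda p:((p[0]+.5)/4-.5+280,(p[1]+.5)/4-.5+110)
D=np.array([.5054,-.0938,.070])
# tape height check -> deck z
T=np.array([.5564,-.0933,.0811]);print("deckz from tape",.0811-((T-D)@ex/1)*np.sin(.21))
print("skirt c",ondeck(f((253,406.5)),D,.011))
t=ondeck((341.95,192.9),D);print("tape",t,"read",2.356-np.arctan2(t[1],t[0]))
a,b=[ondeck(f(p),D,.037) for p in((223,446),(255,418))];d=a-b;print("ptr",a,b,"ang",np.arctan2(d[1],d[0]),"read",2.356-np.arctan2(d[1],d[0]))
th=np.arctan2(d[1],d[0]);w=np.cos(th)*ex+np.sin(th)*ey;print("world yaw bar",np.arctan2(w[1],w[0]))
print("grip pt",D+.0235*ez, "top of bar",D+.037*ez)
E
```

```text
deckz from tape 0.07025102757075541
skirt c [ 0.00304691 -0.00123972]
tape [ 0.05270382 -0.00399701] read 2.4316942783444304
ptr [-0.01734303  0.02331069] [-3.30707436e-04 -4.01306911e-05] ang 2.200429749550559 read 0.15557025044944073
world yaw bar 2.2778940683486404
grip pt [ 0.50052015 -0.09423054  0.09298373] top of bar [ 0.49771683 -0.09447787  0.10618714]
```

```bash
python3 -m jog '[{"grip":138,"travel":[3.4,0.2,0],"twist":8.5},{"grip":138,"travel":[3.3,0.2,0],"twist":8.5},{"grip":138,"travel":[0,0,-4],"twist":2.7},{"grip":138,"travel":[0,0,-4],"twist":0},{"grip":138,"travel":[0,0,-4],"twist":0},{"grip":138,"travel":[0,0,-4],"twist":0},{"grip":138,"travel":[0,0,-2.5],"twist":0},{"grip":138,"travel":[0,0,0],"twist":0}]' 
python3 -m jog '[{"grip":138,"travel":[0,0,0],"twist":0},{"grip":138,"travel":[0,0,0],"twist":0}]' 10
python3 - <<'E'
from h import *
ims={n:camera(n) for n in("side","top")}
o=get_obs();print(o["position"],2*np.arctan2(o["tool_rot"][1],o["tool_rot"][0]),o["q"])
o=np.zeros((400,800,3),np.uint8)
o[:,:400]=cv2.resize(ims["side"][140:240,290:390],(400,400));o[:,400:]=cv2.resize(ims["top"][150:250,295:395],(400,400))
cv2.imwrite("pics/g4.png",o[...,::-1])
E
```

```text
time: 13.6
position: [0.4977, -0.0932, 0.1484]
tool_rot: [0.423, 0.906, -0.0, -0.004]
ft_force: [-0.5, 0.5, 0.5]
grip_width: 0.0412
time: 13.8
position: [0.501, -0.0946, 0.1528]
tool_rot: [0.422, 0.906, 0.0, 0.002]
ft_force: [0.8, -0.2, -0.5]
grip_width: 0.0399
[ 0.50086282 -0.09449974  0.15285718] 2.269894040894191 [-4.06028494e-01  5.11408170e-01  1.81019606e+00  2.95987994e-05
  8.15931110e-01 -1.10514645e+00]
```

View pics/g4.png

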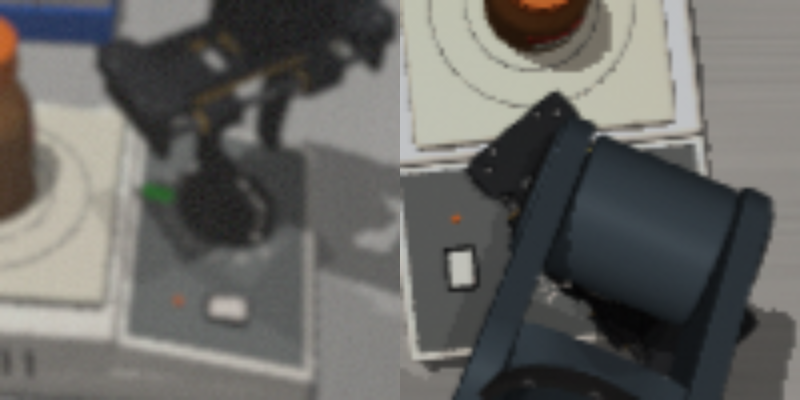

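The fingers straddle the grip bar (side crop around (225,200)), and the gripper body is about 4 cm clear of the bottle. Descending.

```bash
python3 -m jog '[{"grip":138,"travel":[-0.1,0,-1.5],"twist":0},{"grip":138,"travel":[0,0,-1.5],"twist":0},{"grip":138,"travel":[0,0,-0.6],"twist":0},{"grip":138,"travel":[0,0,-0.3],"twist":0},{"grip":138,"travel":[0,0,0],"twist":0},{"grip":138,"travel":[0,0,0],"twist":0}]' 
python3 -m jog '[{"grip":255,"travel":[0,0,0],"twist":0},{"grip":255,"travel":[0,0,0],"twist":0},{"grip":255,"travel":[0,0,0],"twist":0},{"grip":255,"travel":[0,0,0],"twist":0},{"grip":255,"travel":[0,0,0],"twist":0}]' 10
python3 -c "
from rig import *;o=get_obs();print(o['moment'],o['ft_force'])"
```

```text
time: 14.5
position: [0.4991, -0.0942, 0.1127]
tool_rot: [0.422, 0.907, 0.0, 0.001]
ft_force: [0.9, 0.0, -0.7]
grip_width: 0.0402
time: 15.0
position: [0.5, -0.0933, 0.1123]
tool_rot: [0.422, 0.906, 0.001, 0.001]
ft_force: [3.3, 2.9, 0.5]
grip_width: 0.0197
[ 0.81446348 -0.77746246  0.09560064] [3.34585231 2.86480449 0.52334901]
```

```bash
python3 -m jog '[{"grip":255,"travel":[0,0,0],"twist":-4},{"grip":255,"travel":[0,0,0],"twist":-4},{"grip":255,"travel":[0,0,0],"twist":-4},{"grip":255,"travel":[0,0,0],"twist":-4},{"grip":255,"travel":[0,0,0],"twist":-4}]'
python3 -m jog '[{"grip":255,"travel":[0,0,0],"twist":-4},{"grip":255,"travel":[0,0,0],"twist":-4},{"grip":255,"travel":[0,0,0],"twist":-4},{"grip":255,"travel":[0,0,0],"twist":-4},{"grip":255,"travel":[0,0,0],"twist":-4}]'
python3 -c "
from rig import *;o=get_obs();print(o['moment'],o['ft_force'])"
```

```text
time: 15.5
position: [0.5004, -0.0932, 0.1125]
tool_rot: [0.575, 0.818, 0.002, 0.001]
ft_force: [3.7, 6.1, 0.5]
grip_width: 0.02
time: 16.0
position: [0.5007, -0.0934, 0.1126]
tool_rot: [0.708, 0.706, 0.002, 0.002]
ft_force: [3.9, 4.5, 0.6]
grip_width: 0.02
[ 0.82044437 -0.92272552  0.08433107] [3.9264748  4.46162669 0.61092225]
```

```bash
python3 -m jog '[{"grip":255,"travel":[0,0,0],"twist":-5},{"grip":255,"travel":[0,0,0],"twist":-5},{"grip":255,"travel":[0,0,0],"twist":-5},{"grip":255,"travel":[0,0,0],"twist":-5},{"grip":255,"travel":[0,0,0],"twist":-5},{"grip":255,"travel":[0,0,0],"twist":-5},{"grip":255,"travel":[0,0,0],"twist":-5}]'
python3 -m jog '[{"grip":255,"travel":[0,0,0],"twist":-5},{"grip":255,"travel":[0,0,0],"twist":-5},{"grip":255,"travel":[0,0,0],"twist":-5},{"grip":255,"travel":[0,0,0],"twist":-5},{"grip":255,"travel":[0,0,0],"twist":-5},{"grip":255,"travel":[0,0,0],"twist":-5},{"grip":255,"travel":[0,0,0],"twist":-5},{"grip":255,"travel":[0,0,0],"twist":0}]'
python3 - <<'E'
from rig import *
from h import *
o=get_obs();print(o['moment'],o['ft_force'],2*np.arctan2(o["tool_rot"][1],o["tool_rot"][0]))
E
```

```text
time: 16.7
position: [0.5007, -0.0941, 0.1128]
tool_rot: [0.888, 0.461, 0.002, 0.001]
ft_force: [2.9, 0.9, 2.5]
grip_width: 0.0194
time: 17.5
position: [0.5002, -0.0943, 0.1127]
tool_rot: [0.985, 0.174, 0.002, 0.001]
ft_force: [3.6, 1.6, 2.6]
grip_width: 0.0181
[ 0.28012172 -0.50813889 -0.05300976] [3.6254419  1.58064894 2.57513938] 0.35030721429854184
```

```bash
python3 -m jog '[{"grip":255,"travel":[0,0,0],"twist":-5},{"grip":255,"travel":[0,0,0],"twist":-5},{"grip":255,"travel":[0,0,0],"twist":-4},{"grip":255,"travel":[0,0,0],"twist":-3},{"grip":255,"travel":[0,0,0],"twist":-1.5},{"grip":255,"travel":[0,0,0],"twist":0},{"grip":255,"travel":[0,0,0],"twist":0}]'
python3 -c "
from h import *
o=get_obs();print(2*np.arctan2(o['tool_rot'][1],o['tool_rot'][0]))"
python3 -m jog '[{"grip":138,"travel":[0,0,0],"twist":0},{"grip":138,"travel":[0,0,0],"twist":0},{"grip":138,"travel":[0,0,0],"twist":0},{"grip":138,"travel":[0,0,1],"twist":0},{"grip":138,"travel":[0,0,2],"twist":0},{"grip":138,"travel":[0,0,3],"twist":0},{"grip":138,"travel":[0,0,4],"twist":0},{"grip":138,"travel":[0,0,4],"twist":0}]' 
python3 -m jog '[{"grip":138,"travel":[0,-4,0],"twist":0},{"grip":138,"travel":[0,-4,0],"twist":0},{"grip":138,"travel":[0,-4,0],"twist":0},{"grip":138,"travel":[0,-4,0],"twist":0},{"grip":138,"travel":[0,-4,0],"twist":0},{"grip":138,"travel":[0,-4,0],"twist":0},{"grip":138,"travel":[0,0,0],"twist":0},{"grip":138,"travel":[0,0,0],"twist":0}]'
python3 - <<'E'
from h import *
ims={n:camera(n) for n in("side","top")}
cv2.imwrite("pics/top5.png",ims["top"][...,::-1])
o=np.zeros((560,800,3),np.uint8)
o[:,:400]=cv2.resize(ims["top"][180:250,315:365],(400,560),interpolation=cv2.INTER_CUBIC);o[:400,400:]=cv2.resize(ims["side"][130:230,270:370],(400,400))
cv2.imwrite("pics/g5.png",o[...,::-1]);print(grn(ims["top"]))
E
```

```text
time: 18.2
position: [0.5, -0.0942, 0.1125]
tool_rot: [1.0, 0.014, 0.002, 0.0]
ft_force: [5.4, 2.2, 2.6]
grip_width: 0.0176
0.0284860710291535
time: 19.0
position: [0.4977, -0.0938, 0.2536]
tool_rot: [1.0, 0.014, -0.001, -0.0]
ft_force: [1.5, 0.0, -0.8]
grip_width: 0.0399
time: 19.8
position: [0.4978, -0.3345, 0.252]
tool_rot: [1.0, 0.013, -0.0, -0.001]
ft_force: [-0.4, -0.2, 0.3]
grip_width: 0.04
(np.float64(341.95454545454544), np.float64(192.9090909090909), 44)
```

View pics/g5.png

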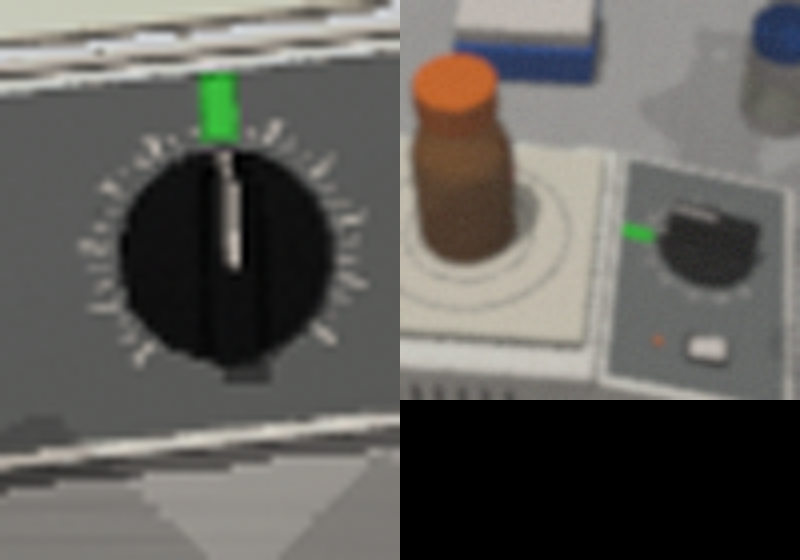

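The line runs from (234,268) to (224,152) in the crop and, extended, meets the tape centre (219,107). A numeric check:

Run:
```python
from h import *
D=np.array([.5056,-.0940,.0702])
im=cv2.imread("pics/top5.png")[...,::-1]
g=im[198:214,338:348].astype(float).min(2);g=np.clip(g-70,0,None);v,u=np.nonzero(g);w=g[v,u]
P_=np.array([ondeck((a+338,b+198),D,.037) for a,b in zip(u,v)])
c=np.average(P_,0,w);e,V=np.linalg.eigh(np.cov(P_.T,aweights=w));d=V[:,1]*np.sign(V[0,1])
h=cv2.inRange(cv2.cvtColor(im,cv2.COLOR_RGB2HSV),(45,120,80),(80,255,255));gv,gu=np.nonzero(h)
t=np.mean([ondeck((a,b),D) for a,b in zip(gu,gv)],0)
print("line centroid",c,"reading by dir",2.356-np.arctan2(d[1],d[0]),"by centroid",2.356-np.arctan2(c[1],c[0]),len(w))
print("tape",t,2.356-np.arctan2(t[1],t[0]))
for n in("pointer","tape_mark"):
  for k in("top","side"):print(n,k,[(np.round(x["at"],3).tolist(),round(x["p"],2)) for x in search_frame(n,k)[:1]])
```

```text
line centroid [ 0.02152957 -0.00195382] reading by dir 2.3469236964405176 by centroid 2.446502701716627 34
tape [ 0.05247491 -0.00377881] 2.427887714097841
pointer top [([0.505, -0.09, 0.08], 0.93)]
pointer side [([0.499, -0.087, 0.083], 0.59)]
tape_mark top [([0.506, -0.065, 0.075], 0.69)]
tape_mark side [([0.664, -0.031, 0.19], 0.4)]
```

Run:
```python
from h import *
D=np.array([.5056,-.0940,.0702])
f=lambda p:((p[0]+.5)/8-.5+315,(p[1]+.5)/8-.5+180)
a,b=[ondeck(f(p),D,.037) for p in((224,152),(234,268))];d=a-b;print(a,b,2.356-np.arctan2(d[1],d[0]))
for p in((215,75),(238,75),(203,142),(238,140)):print(ondeck(f(p),D))
im=cv2.imread("pics/top5.png")
print(im[197:216,338:349].min(2))
```

```text
[ 0.04215318 -0.00136196] [ 0.00226951 -0.00125053] 2.3587938504658785
[ 0.06366673 -0.00332842]
[ 0.06287536 -0.01126535]
[0.04076535 0.002886  ]
[ 0.04024928 -0.00927974]
[[ 89  85  63  63  62  62  72  94 108 105 148]
 [ 88  87  87  83  67  68  68  87  88  87  89]
 [ 40  34  22  36  96 117  14  12  14  33  68]
 [ 15  17  16  28  72  97  11  14  16  16  16]
 [ 17  16   7   5  50 115  20   6  11  17  15]
 [ 16  15   5  14  38  86  51  12  14  16  16]
 [ 17  15   5  15  40 102 121  16  12   9  16]
 [ 17  15   6  15  39 100 120  14  13  11  15]
 [ 16  14   6  15  39 100 120  15  12  10  17]
 [ 16  13   6  14  40 100 120  16  13  10  16]
 [ 15  13   8  14  39 100 120  14  13   8  11]
 [ 17  14   7  14  39 100 123  16  13   8  13]
 [ 16  15   5  14  39 113 162  15  13   8  11]
 [ 15  15   6  14  39 113 162  16  14   8  13]
 [ 16  15   6  14  29  95 161  15  12   6  10]
 [ 16  13   8  12  26  88 157  15  14   7  11]
 [ 15  15   6  12  17  37  78  15  13   7  10]
 [ 16  15   9  13  15  16  15  15  15   7  11]
 [ 16  14  10  13  16  15  16  15  13   8   9]]
```

```bash
python3 -c "
from rig import *
print(get_obs()['ft_force']);print(hand_in())"
```

```text
[-0.07817084  0.91157109  0.00710376]
the job is handed in; nothing more can be done
None
```

I put the amber bottle on the stirrer plate, then turned the knob clockwise to the green tape, let go and handed the job in. It took about 20 s of robot time, and the arm ended clear, touching nothing.

- **Bottle:** I lowered it until the force reading showed its weight on the plate, then opened the gripper. The last pictures show it standing upright, about 3 mm from the ring centre; the side view alone suggests up to about 4–5 mm.
- **Knob:** I turned it about 129° in one grasp. The tape sits at a reading of about 2.43. The tool's angle while still gripping the knob puts it at about 2.42.
- **Checks that disagreed:** the camera gives the knob at 2.35 to 2.45, depending on how the white line is measured, because the line is only about 2 pixels wide. In the picture, the line extended runs to the middle of the tape. The trained network's last `tape_mark` reports were clearly wrong, so I ignored them.
- **Other objects:** I didn't touch the other bottle, the jar or the tip box, and saw no unexpected contact forces. I didn't measure their positions again at the end.

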